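Line up the oil bottles by height on the display step

ROBOT

A 7-joint arm with a two-finger parallel gripper is mounted at the origin on the work surface. World frame = base frame: x ahead of the robot, y to its left, z up, the work surface at z = 0. Lengths are in mm, angles in rad, forces in N, time in s.
With the tool pointing down it reaches from about 400 to 850 mm from the base axis. Payload 4.5 kg.
Tool frame: the origin (TCP) lies midway between the tips of the shut fingers; the grasp point (between the pads) lies 19 mm behind it; z points along the fingers, y is the direction in which the jaws open and shut (so a half turn about z gives the same grasp; the last joint's range is limited). The gripper opens to 88 mm and grips with 3 to 60 N. Pads are 18 mm wide; open, the fingers measure 123 mm over their backs; the gripper's body (75 mm by 187 mm) begins 45 mm behind the grasp point.
Start: joints at [1.212, 0.689, -0.195, 1.565, 0.157, 0.902, -0.215], TCP at [239.266, -577.413, 238.743] pointing down, gripper open.
Joint ranges: [-3.01, 3.01], [-0.46, 2.08], [-1.47, 1.51], [0.13, 2.56], [-1, 4.14], [0.04, 2.09], [-2.66, 2.66]. Speed limits (rad/s): [2.57, 2.57, 3.14, 3.14, 3.14, 3.14, 3.14].

INTERFACE

Orientations are given as a rotation vector (axis times angle).
In Python, from station import readout, viewer, close_job gives the robot as it stands. The module is installed in compiled form; this text tells all that it offers.
- The arm moves only by the shell command python3 -m inch 'ROWS' [FORCE]. ROWS is JSON, a list of rows, each a list of 3 entries, a list of its own where there are three numbers: the finger opening in cm, from 0 to 8.81, then the shift along the tool's x, y, z in cm, then the turn about the tool's z in rad. In form: [[grip, [dx, dy, dz], turn], ...]. A call has 1 to 12 rows; each row shifts and turns the commanded pose from where the row before left it, along the tool's axes as they then stand; what a row does not reach is not made up. A row lasts 1/10 s, in which the tool goes at most 50 mm and 8.59 degrees, less where a joint would pass 70% of its speed; a pose out of reach is approached as far as the arm can. A call is refused whole if a number of a shift passes 5 or a number of a turn 0.15, either way. A call with a gripper value outside its range is refused whole. The fingers move at their own pace and stop on an object; FORCE is the grip in N (left out, the last holds). Time passes only in rows, so rows that do not move let the fingers close. It gives the time, the measured TCP pose, the force and the opening at its end, in the units of the state.
- readout.read_state(): the state, without advancing time (a new reading comes with each control period).
- viewer.snapshot(name): name is "scene" or "top" or "wrist"; returns the picture (480x640x3 uint8, red, green, blue); there is no depth.
- viewer.camera_params(name): a dict with "K" (3x3 intrinsics, pixels), "R" (3x3) and "t" (3): a world point X has camera coordinates R X + t; the wrist camera has in their place "T_tool_cam" (4x4, takes a point from camera to tool coordinates, whose origin is the TCP and whose axes are the flange's). Camera axes: x right, y down, z forward; pixel columns grow to the right and rows downward; lengths in mm; the calibration is good to about 2 mm. A picture is of the moment at which its call begins: read the wrist's pose just before it. camera_params takes no time and is no camera call.
- close_job(): hands the job in, once; it reports no verdict.
The state is a dict: "clock": time; "qpos": joint angles; "joint_velocities": joint speeds; "tau": joint torques, N m; "ee_pos": TCP position; "eef_rot": TCP orientation; "wrist_force": force on the tool from outside, world axes, zero at the start; "torque": the same for the moment, N m; "opening": opening from 0.0 (shut) to 1.0 (fully open).
Only numpy, scipy, OpenCV 4.12 (cv2) and the standard library are available. Lean on these libraries where they do the work, as an engineer would, in place of code of your own. Each camera call takes 0.05 s, during which the arm holds its last target. There are 200 camera calls.

TASK

Tidy the shop display: line the four loose amber bottles up by height on the white display step, one standing in the middle of each cork coaster, the tallest next to the oil burner and going down in order to the shortest at the other end of the row. They are glass and full, so keep them upright all the way and set each one down gently, without dropping it.

Things in the scene. Friction and masses are not known exactly. Their poses are not given: they have to be found in the camera images.
- bottle_100: The tallest of the four loose amber glass bottles that stand upright on the table between the robot and the white step: 116 mm tall in all, a straight round body 46 mm across up to 88 mm with a pale paper label, then a black cap 36 mm across; about 210 g. Origin: centre of its underside; z up. Its place among the four bottles varies.
- bottle_50: The second tallest of the four loose amber glass bottles that stand upright on the table between the robot and the white step: 96 mm tall in all, a straight round body 39 mm across up to 70 mm with a pale paper label, then a black cap 30 mm across; about 130 g. Origin: centre of its underside; z up. Its place among the four bottles varies.
- bottle_30: The second shortest of the four loose amber glass bottles that stand upright on the table between the robot and the white step: 78 mm tall in all, a straight round body 33 mm across up to 54 mm with a pale paper label, then a black cap 26 mm across; about 80 g. Origin: centre of its underside; z up. Its place among the four bottles varies.
- bottle_10: The shortest of the four loose amber glass bottles that stand upright on the table between the robot and the white step: 60 mm tall in all, a straight round body 26 mm across up to 38 mm with a pale paper label, then a black cap 20 mm across; about 40 g. Origin: centre of its underside; z up. Its place among the four bottles varies.
- coaster_a: One of four identical round cork coasters, 56 mm across and 5 mm thick, fixed in a row on top of the white step about 78 mm apart (varying by several mm). Which of the four places in the row this one has varies. Origin: centre of its underside, at the height of the step's top; its top is 5 mm above the origin.
- coaster_b: One of four identical round cork coasters, 56 mm across and 5 mm thick, fixed in a row on top of the white step about 78 mm apart (varying by several mm). Which of the four places in the row this one has varies. Origin: centre of its underside, at the height of the step's top; its top is 5 mm above the origin.
- coaster_c: One of four identical round cork coasters, 56 mm across and 5 mm thick, fixed in a row on top of the white step about 78 mm apart (varying by several mm). Which of the four places in the row this one has varies. Origin: centre of its underside, at the height of the step's top; its top is 5 mm above the origin.
- coaster_d: One of four identical round cork coasters, 56 mm across and 5 mm thick, fixed in a row on top of the white step about 78 mm apart (varying by several mm). Which of the four places in the row this one has varies. Origin: centre of its underside, at the height of the step's top; its top is 5 mm above the origin.
- step: Low white painted wooden display step, fixed to the table, 90 mm deep (its x), 500 mm long (its y, the direction of the row) and 30 mm high. Origin: centre of its underside, on the table. It stands farther from the robot than the bottles; its position and yaw vary. Besides the coasters it carries the oil burner at one end and a small plant in a terracotta pot (60 mm across, 70 mm high) at the other.
- burner: Fixed white ceramic oil burner with a brass bowl on top, 60 mm across and 78 mm high, standing on one end of the step, about 83 mm from the nearest coaster centre; at which end varies. Origin: centre of its underside.
Things that resemble listed ones, but are neither listed nor needed, are in the scene too. Leave any pink or red look-alike of the bottle_10 alone.

How it is judged:
By the outcome, as a careful person would: the job done as asked, in the order asked, and still so for the second after the job is handed in, with the robot touching nothing.
It also fails if it takes over 112 s, if anything falls off the work surface, if the arm or the gripper's body presses on something with over 40 N, if the wrist force passes 120 N, or if a joint passes its speed limit or range.

## Working session

There is one attempt and no reset: what is moved stays moved. The work goes in short steps, Python scripts to look and compute and a shell command to move; the robot and the scene stay as the last step left them, time stands still between calls to the robot, and variables do not carry over. Pictures are saved under pics/ and viewed, about 12 in all and at most 16, crops included, and the job is handed in when it is done.

```bash
mkdir -p pics
python3 - <<'E'
from station import readout, viewer
import cv2, numpy as np
s=readout.read_state(); print(s)
for n in ("scene","top"):
    im=viewer.snapshot(n); cv2.imwrite(f"pics/{n}0.png",im[:,:,::-1])
    p=viewer.camera_params(n); print(n,p, -np.array(p["R"]).T@p["t"])
print(viewer.camera_params("wrist"))
E
```

```text
{'clock': 0.0, 'qpos': array([ 1.21185186,  0.68997492, -0.194499  ,  1.5663296 ,  0.15730901,
        0.9024955 , -0.21512286]), 'joint_velocities': array([-5.33210213e-04, -1.65329745e-04, -5.56311100e-05, -4.82728272e-04,
        1.28071286e-03, -1.10508306e-03,  1.90156951e-05]), 'tau': array([ 4.20109131e-06, -5.27557898e+01, -1.26650121e+00, -1.53426808e+01,
       -5.25645283e-02,  6.69635876e-03,  1.91509066e-04]), 'ee_pos': array([ 238.90911529, -576.86010711,  237.91915583]), 'eef_rot': array([-3.07948480e+00, -6.12706367e-01,  7.82789367e-04]), 'wrist_force': array([0.48831071, 0.09812251, 0.25944056]), 'torque': array([-0.00373366, -0.00502929, -0.01768289]), 'opening': 1.000072792628484}
scene {'K': array([[604.22636382,   0.        , 332.49011673],
       [  0.        , 604.22636382, 238.36808584],
       [  0.        ,   0.        ,   1.        ]]), 'R': array([[-0.84650518,  0.53219769,  0.01394978],
       [ 0.30082094,  0.49977119, -0.81224104],
       [-0.4392445 , -0.68336987, -0.58315512]]), 't': array([ 408.30891284, -102.62266145, 1554.20198366])} [1059.1813360
[... 305 characters left out ...]
.09221654e-01],
       [ 1.09255802e-01, -1.99464594e-02, -9.93813518e-01]]), 't': array([-4.70794645e-01,  4.90695465e+02,  9.02549545e+02])} [389.14941854  18.90427774 950.56998784]
{'K': array([[373.22190625,   0.        , 323.9225171 ],
       [  0.        , 373.22190625, 240.28365609],
       [  0.        ,   0.        ,   1.        ]]), 'T_tool_cam': array([[ 3.46018109e-04, -9.55939438e-01, -2.93563742e-01,
         7.61207047e+01],
       [ 9.99999856e-01,  4.51174180e-04, -2.90489325e-04,
        -3.75490643e-01],
       [ 4.10138583e-04, -2.93563600e-01,  9.55939457e-01,
        -1.45315553e+02],
       [ 0.00000000e+00,  0.00000000e+00,  0.00000000e+00,
         1.00000000e+00]])}
```

View pics/scene0.png

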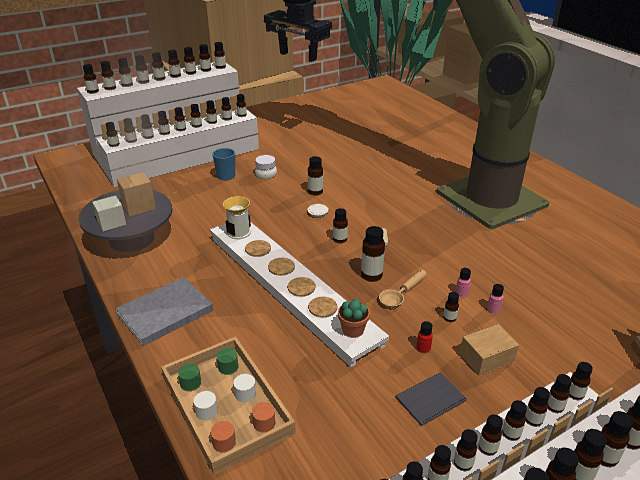

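View pics/top0.png

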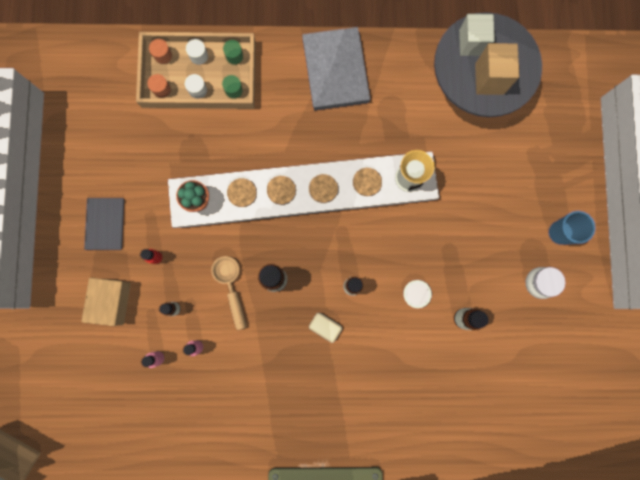

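The overhead view shows bottle_100 at (272,278), a mid-size bottle at (354,286), a larger one at (472,319) and the small one at (170,309). The coasters are at (241,193), (281,190), (323,188) and (367,181). The burner is at (417,168), on the right, which is the −y end. Pink and red look-alikes are at (151,257), (150,360) and (192,348).

```bash
cat > h.py <<'E'
import numpy as np, cv2
from scipy.spatial.transform import Rotation as Ro
from station import readout, viewer
def cam(n, s=None):
    p=viewer.camera_params(n); K=np.array(p["K"])
    if n=="wrist":
        s=s or readout.read_state(); T=np.array(p["T_tool_cam"]); Rt=Ro.from_rotvec(s["eef_rot"]).as_matrix()
        Rc=Rt@T[:3,:3]; c=Rt@T[:3,3]+s["ee_pos"]; return K,Rc.T,c
    R=np.array(p["R"]); return K,R,-R.T@np.array(p["t"])
def ray(C,uv,z):
    K,R,c=C; d=R.T@np.linalg.solve(K,[uv[0],uv[1],1]); return c+d*(z-c[2])/d[2]
def proj(C,X):
    K,R,c=C; q=K@R@(np.array(X)-c); return q[:2]/q[2]
def yaw():  # heading of tool x in world
    R=Ro.from_rotvec(readout.read_state()["eef_rot"]).as_matrix(); return np.arctan2(R[1,0],R[0,0]), R[2,2]
def move_to(x,y,z=None,head=None):
    "cm shift in present tool axes (do turn separately), turn in rad"
    s=readout.read_state(); R=Ro.from_rotvec(s["eef_rot"]).as_matrix()
    d=np.array([x,y,s["ee_pos"][2] if z is None else z])-s["ee_pos"]
    h=np.arctan2(R[1,0],R[0,0])
    print("t",round(s["clock"],2),"pos",s["ee_pos"].round(1),"head",round(h,4),"shift cm",(R.T@d/10).round(2), "turn",None if head is None else round((h-head+np.pi)%(2*np.pi)-np.pi,3))
E
python3 - <<'E'
from h import *
im=cv2.imread("pics/top0.png"); C=cam("top"); hsv=cv2.cvtColor(im,cv2.COLOR_BGR2HSV)
V=hsv[:,:,2]
# coasters: inside white step, brown
ov=im.copy()
P=[]
for s in [(241,193),(281,190),(323,188),(367,181)]:
    u,v=s; w=22; sub=hsv[v-w:v+w,u-w:u+w]
    m=((sub[:,:,1]>70)).astype(np.uint8)
    n,l,st,ce=cv2.connectedComponentsWithStats(m); k=l[w,w]; 
    c=cv2.findContours((l==k).astype(np.uint8),0,1)[0]; c=max(c,key=cv2.contourArea); (e,ax,_)=cv2.fitEllipse(c)
    e=np.array(e)+[u-w,v-w]; X=ray(C,e,35); P.append(X); print("coaster",e.round(1),np.round(ax,1),X.round(1))
    cv2.circle(ov,tuple(int(i) for i in e.round()),2,(255,0,0),-1)
P=np.array(P); print("pitch",np.linalg.norm(np.diff(P,axis=0),axis=1)); d=P[-1]-P[0]; print("row heading",np.arctan2(d[1],d[0]))
for s,H,D in [((272,278),116,36),((354,286),78,26),((472,319),96,30),((170,309),60,20)]:
    u,v=s; w=24; sub=im[v-w:v+w,u-w:u+w].max(2); m=(sub<45).astype(np.uint8)
    n,l,st,ce=cv2.connectedComponentsWithStats(m); k=l[w,w]
    ys,xs=np.nonzero(l==k); p=np.c_[xs+u-w,ys+v-w]
    nad=proj(C,[*C[2][:2],0]); dr=p.mean(0)-nad; dr/=np.linalg.norm(dr)
    ext=(p@dr).max()+.5; r=500.88*D/2/(950.6-H); perp=np.array([-dr[1],dr[0]]); pc=(p@perp)
    e=dr*(ext-r)+perp*(pc.max()+pc.min())/2
    print(H,"cap px",e.round(1),"width px",np.ptp(pc)+1,"exp",2*r,"len",np.ptp(p@dr)+1,ray(C,e,H).round(1))
    cv2.circle(ov,tuple(int(i) for i in e.round()),1,(0,255,0),-1)
cv2.imwrite("pics/ov.png",cv2.resize(ov[150:370,130:500],None,fx=2.1,fy=2.1,interpolation=cv2.INTER_CUBIC))
print("yaw",yaw())
E
```

```text
coaster [241.3 192.2] [27.5 28.2] [603.1 156.   35. ]
coaster [280.8 189.6] [27.4 27.9] [608.5  82.8  35. ]
coaster [323.  188.1] [27.1 28.1] [611.7   4.2  35. ]
coaster [366.8 181.5] [27.3 27.6] [624.9 -77.8  35. ]
pitch [73.36632743 78.65958113 83.10896157]
row heading -1.478024908544246
116 cap px [253.1 264.6] width px 66.47141710779485 exp 21.605176132278935 len 66.47141710779482 [461.2 121.9 116. ]
78 cap px [375.2 272.8] width px 65.28977382900985 exp 14.924226449690579 len 65.28977382900982 [450.6 -86.6  78. ]
96 cap px [477.9 318.6] width px 16.355642611202654 exp 17.582962789609173 len 19.284924921012134 [ 371.5 -258.8   96. ]
60 cap px [173.1 308. ] width px 9.003538207616316 exp 11.2481473164159 len 7.003539602999126 [389.2 267.8  60. ]
yaw (np.float64(0.39287998721773965), np.float64(-0.9999987039447437))
```

View pics/ov.png

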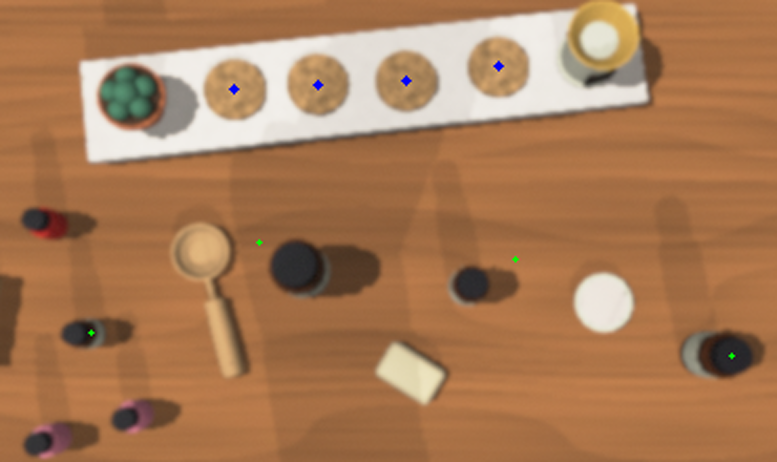

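Coaster fits sit well. Two cap fits slipped into shadow, so I'll use the cap pixels read from the crop and check height hypotheses against the scene view.

```bash
python3 - <<'E'
from h import *
C=cam("top");S=cam("scene")
for n,uv in dict(big=(271.4,277.1),mid=(354.3,285.2),right=(479,318.6),small=(166.2,308.6)).items():
    for H in (116,96,78,60):
        X=ray(C,uv,H); a=proj(S,X); b=proj(S,[X[0],X[1],0]); print(n,H,X.round(1),"scene top",a.round(0),"base",b.round(0))
E
# lift & rotate towards heading -1.478 : turn +1.87 ; swing over table
python3 - <<'E'
import sys; sys.path.insert(0,'.')
from h import *
move_to(380,-258,220,-1.478+np.pi); move_to(380,-258,220,-1.478)
E
```

```text
big 116 [440.4  91.3 116. ] scene top [375. 229.] base [372. 273.]
big 96 [441.7  93.   96. ] scene top [374. 238.] base [372. 274.]
big 78 [442.8  94.5  78. ] scene top [374. 245.] base [372. 275.]
big 60 [443.9  96.1  60. ] scene top [373. 253.] base [372. 275.]
mid 116 [427.2 -46.8 116. ] scene top [343. 197.] base [342. 239.]
mid 96 [428.1 -48.4  96. ] scene top [342. 204.] base [341. 239.]
mid 78 [428.9 -49.8  78. ] scene top [341. 211.] base [341. 239.]
mid 60 [429.7 -51.2  60. ] scene top [341. 217.] base [340. 239.]
right 116 [ 372.  -254.2  116. ] scene top [316. 153.] base [316. 193.]
right 96 [ 371.6 -260.7   96. ] scene top [315. 159.] base [315. 192.]
right 78 [ 371.2 -266.6   78. ] scene top [314. 164.] base [314. 191.]
right 60 [ 370.8 -272.5   60. ] scene top [313. 169.] base [313. 190.]
small 116 [388.2 263.4 116. ] scene top [450. 266.] base [443. 312.]
small 96 [388.2 269.3  96. ] scene top [451. 276.] base [445. 313.]
small 78 [388.2 274.6  78. ] scene top [452. 285.] base [447. 315.]
small 60 [388.2 279.8  60. ] scene top [452. 293.] base [448. 316.]
t 0.1 pos [ 239.  -576.9  238. ] head 0.3929 shift cm [ 25.24 -24.06   1.84] turn -1.271
t 0.1 pos [ 239.  -576.9  238. ] head 0.3929 shift cm [ 25.24 -24.06   1.84] turn 1.871
```

Both views agree: right is bottle_50, mid is bottle_30, big is bottle_100 and small is bottle_10. Moving towards bottle_50 now.

```bash
python3 -m inch '[[8.8,[3.15,-3,0.2],0],[8.8,[3.15,-3,0.2],0],[8.8,[3.15,-3,0.2],0],[8.8,[3.15,-3,0.2],0],[8.8,[3.15,-3,0.2],0],[8.8,[3.15,-3,0.2],0],[8.8,[3.15,-3,0.2],0],[8.8,[3.15,-3,0.2],0],[8.8,[0,0,0],-0.141],[8.8,[0,0,0],-0.141],[8.8,[0,0,0],-0.141],[8.8,[0,0,0],-0.141]]' 15
python3 -m inch '[[8.8,[0,0,0],-0.141],[8.8,[0,0,0],-0.141],[8.8,[0,0,0],-0.141],[8.8,[0,0,0],-0.141],[8.8,[0,0,0],-0.141],[8.8,[0,0,0],0]]'
python3 - <<'E'
from h import *
s=readout.read_state(); print(s["qpos"].round(2)); move_to(371.6,-260.7,200,1.664)
im=viewer.snapshot("wrist"); cv2.imwrite("pics/w1.png",im[:,:,::-1]); C=cam("wrist",s)
print("pred top",proj(C,[371.6,-260.7,96]),"base",proj(C,[371.6,-260.7,0]))
E
```

```text
clock: 1.3
ee_pos: [380.1, -259.0, 222.6]
eef_rot: [-2.784, -1.455, 0.001]
wrist_force: [-0.1, 1.1, -0.0]
opening: 0.996
clock: 1.9
ee_pos: [379.9, -259.3, 222.4]
eef_rot: [-2.117, -2.32, -0.001]
wrist_force: [-0.1, -0.0, 0.2]
opening: 0.998
[ 0.85  0.55 -0.54  2.05  0.45  0.66  0.1 ]
t 1.9 pos [ 379.9 -259.3  222.4] head 1.662 shift cm [-0.07 -0.84  2.24] turn -0.002
pred top [312.79677187 232.44648531] base [315.58185046 206.38276595]
```

View pics/w1.png

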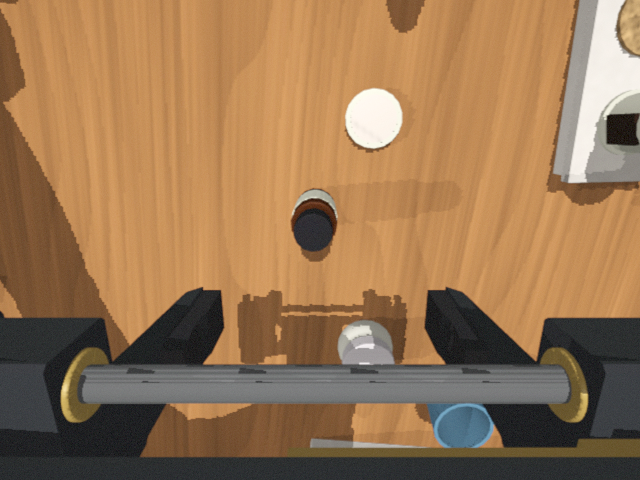

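Cap top at (313,231), against a predicted (312.8,232.4), so the overhead positions are good to about 1 mm. Descend, grip and lift.

```bash
python3 -m inch '[[8.8,[-0.07,-0.84,3],0],[8.8,[0,0,5],0],[8.8,[0,0,5],0],[8.8,[0,0,3],0],[8.8,[0,0,1.5],0],[8.8,[0,0,0.84],0],[8.8,[0,0,0],0],[0,[0,0,0],0],[0,[0,0,0],0],[0,[0,0,0],0],[0,[0,0,0],0],[0,[0,0,0],0]]' 15
python3 -m inch '[[0,[0,0,0],0],[0,[0,0,0],0],[0,[0,0,0],0]]'
python3 -c "
from h import *
move_to(611.7,4.2,130,1.664)"
```

```text
clock: 3.15
ee_pos: [372.1, -260.9, 39.7]
eef_rot: [2.118, 2.319, 0.0]
wrist_force: [0.7, 0.6, 0.8]
opening: 0.572
clock: 3.45
ee_pos: [371.8, -260.8, 39.4]
eef_rot: [2.118, 2.32, -0.0]
wrist_force: [-0.3, -0.0, 3.7]
opening: 0.436
t 3.45 pos [ 371.8 -260.8   39.4] head 1.6617 shift cm [24.21 26.29 -9.07] turn -0.002
```

```bash
python3 -m inch '[[0,[0,0,-0.5],0],[0,[0,0,-1.5],0],[0,[0,0,-2.5],0],[0,[0,0,-2.5],0],[0,[0,0,-1.5],0],[0,[0.6,0.7,-0.6],0],[0,[1.4,1.5,0],0],[0,[2.2,2.4,0],0],[0,[2.6,2.8,0],0],[0,[2.6,2.8,0],0],[0,[2.6,2.8,0],0],[0,[2.6,2.8,0],0]]'
python3 -m inch '[[0,[2.6,2.8,0],0],[0,[2.6,2.8,0],0],[0,[2.2,2.5,0],0],[0,[1.4,1.5,0],0],[0,[0.8,0.89,0],0],[0,[0,0,0],0],[0,[0,0,0],0]]'
python3 -c "
from h import *
move_to(611.7,4.2,75,1.664); s=readout.read_state()
im=viewer.snapshot('wrist'); cv2.imwrite('pics/w2.png',im[:,:,::-1]); C=cam('wrist',s)
print('pred coaster',proj(C,[611.7,4.2,35]),proj(C,[608.5,82.8,35]))
im=viewer.snapshot('scene'); cv2.imwrite('pics/s2.png',im[:,:,::-1])"
```

```text
clock: 4.65
ee_pos: [516.7, -98.7, 129.7]
eef_rot: [-2.116, -2.32, 0.001]
wrist_force: [0.9, -0.1, -1.3]
opening: 0.439
clock: 5.35
ee_pos: [610.6, 3.1, 129.7]
eef_rot: [-2.118, -2.319, 0.004]
wrist_force: [0.3, -0.7, -1.7]
opening: 0.441
t 5.35 pos [610.6   3.1 129.7] head 1.6613 shift cm [0.11 0.14 5.47] turn -0.003
pred coaster [325.96492851 242.59172639] [332.62021086 120.11042653]
```

View pics/w2.png

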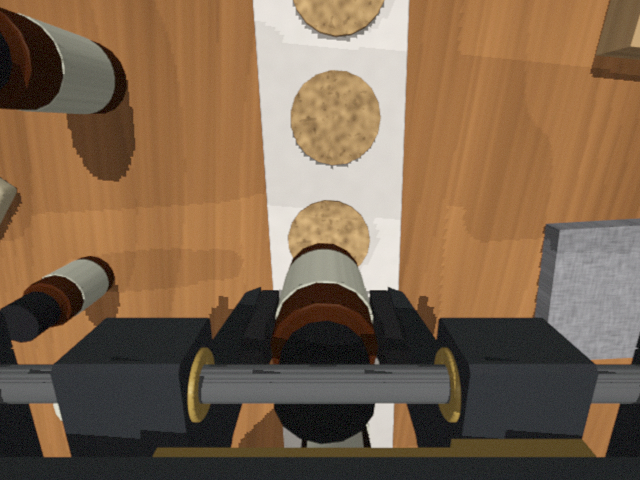

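The held bottle hangs straight. The target coaster shows just behind it at (329,~240) and the next at (335,118), both about 3 px (2 mm in +x) off prediction, so I'll split the difference. Lowering gently.

```bash
python3 -m inch '[[0,[0.1,0.24,0.8],0],[0,[0,0,1.5],0],[0,[0,0,1.5],0],[0,[0,0,0.8],0],[0,[0,0,0.4],0],[0,[0,0,0.2],0],[0,[0,0,0.1],0],[0,[0,0,0.1],0],[0,[0,0,0.05],0],[0,[0,0,0],0]]'
python3 -c "
from h import *
move_to(612.7,4.2,74.5,1.664)"
```

```text
clock: 6.45
ee_pos: [614.2, 5.4, 76.1]
eef_rot: [2.118, 2.32, 0.001]
wrist_force: [-0.2, -0.1, -1.5]
opening: 0.439
t 6.45 pos [614.2   5.4  76.1] head 1.6618 shift cm [-0.11 -0.16  0.16] turn -0.002
```

```bash
python3 -m inch '[[0,[-0.11,-0.15,0],0],[0,[0,0,0.05],0],[0,[0,0,0.05],0],[0,[0,0,0.05],0],[0,[0,0,0.03],0],[0,[0,0,0],0],[0,[0,0,0],0]]'
```

```text
clock: 7.15
ee_pos: [612.7, 4.2, 74.5]
eef_rot: [2.118, 2.32, -0.0]
wrist_force: [-2.5, -0.0, 5.1]
opening: 0.435
```

```bash
python3 -m inch '[[4.6,[0,0,0],0],[5.2,[0,0,0],0],[6,[0,0,0],0],[6.5,[0,0,0],0],[6.5,[0,0,-0.5],0],[6.5,[0,0,-2],0],[6.5,[0,0,-3],0],[6.5,[0,0,-3.5],0],[6.5,[0,0,0],0],[6.5,[0,0,0],0]]'
python3 -c "
from h import *
move_to(428.9,-49.8,150,1.664); print(readout.read_state()['wrist_force'])
im=viewer.snapshot('wrist'); cv2.imwrite('pics/w3.png',im[:,:,::-1])"
```

```text
clock: 8.15
ee_pos: [613.0, 4.1, 164.9]
eef_rot: [2.117, 2.319, 0.002]
wrist_force: [-0.7, 0.1, -1.9]
opening: 0.738
t 8.15 pos [613.    4.1 164.9] head 1.6616 shift cm [ -3.7  -18.83   1.45] turn -0.002
[-0.73815757  0.10157877 -1.88329707]
```

View pics/w3.png

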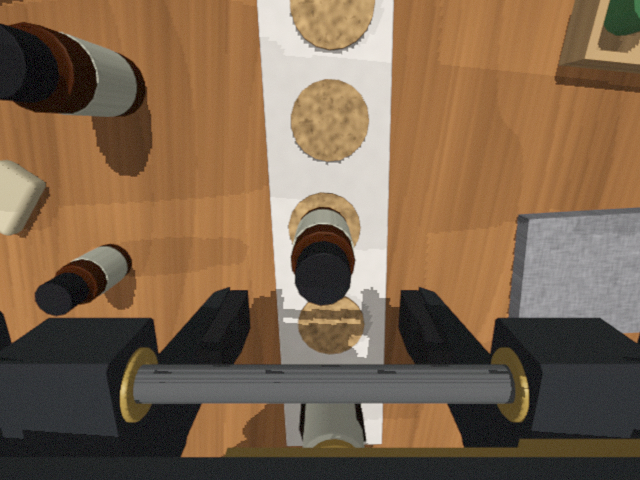

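The bottle_50 stands upright and centred on its coaster. Next is bottle_30.

```bash
python3 -m inch '[[7,[-0.3,-1.83,0],0],[7,[-0.8,-4,0],0],[7,[-0.9,-4.5,0],0],[7,[-0.9,-4.5,0],0],[7,[-0.6,-3,0],0],[7,[-0.2,-1,0],0],[7,[0,0,3],0],[7,[0,0,3],0],[7,[0,0,0],0],[7,[0,0,0],0]]'
python3 -c "
from h import *
s=readout.read_state();move_to(428.9,-49.8,21,1.664); C=cam('wrist',s)
im=viewer.snapshot('wrist'); cv2.imwrite('pics/w4.png',im[:,:,::-1]); print(proj(C,[428.9,-49.8,78]))"
```

```text
clock: 9.2
ee_pos: [428.9, -49.3, 103.6]
eef_rot: [-2.116, -2.321, 0.001]
wrist_force: [0.3, -0.4, 0.3]
opening: 0.799
t 9.2 pos [428.9 -49.3 103.6] head 1.6629 shift cm [-0.05  0.01  8.26] turn -0.001
[323.75942698 287.2281167 ]
```

View pics/w4.png

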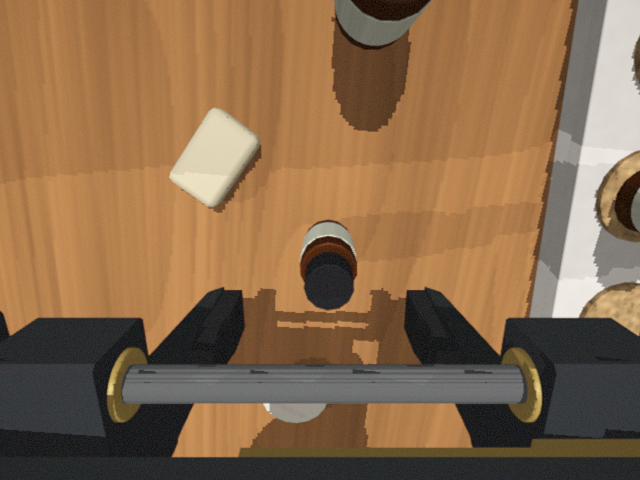

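Cap at (329,284), about 2 mm to +x and 1 mm to +y of the estimate; correcting for that.

```bash
python3 -m inch '[[7,[0.08,0.22,1.5],0],[7,[0,0,3],0],[7,[0,0,2.2],0],[7,[0,0,1],0],[7,[0,0,0.56],0],[7,[0,0,0],0],[7,[0,0,0],0],[0,[0,0,0],0],[0,[0,0,0],0],[0,[0,0,0],0],[0,[0,0,0],0],[0,[0,0,0],0]]' 12
python3 -m inch '[[0,[0,0,0],0],[0,[0,0,0],0]]'
python3 -c "
from h import *
move_to(609.5,82.8,110,1.664)"
```

```text
clock: 10.45
ee_pos: [433.1, -50.3, 36.1]
eef_rot: [2.118, 2.32, -0.006]
wrist_force: [-0.2, 0.5, -0.1]
opening: 0.37
clock: 10.65
ee_pos: [433.2, -50.2, 36.1]
eef_rot: [2.118, 2.32, -0.006]
wrist_force: [-1.1, 0.0, 0.6]
opening: 0.367
t 10.65 pos [433.2 -50.2  36.1] head 1.6617 shift cm [11.63 18.75 -7.47] turn -0.002
```

```bash
python3 -c "
from h import *
s=readout.read_state();print(s['qpos'].round(3),s['wrist_force'])
im=viewer.snapshot('scene'); cv2.imwrite('pics/s5.png',cv2.resize(im[60:360,200:520,::-1],None,fx=2.4,fy=2))"
```

```text
[ 0.04   0.876 -0.052  2.261  1.394  0.043 -1.296] [-1.06315945  0.0125531   0.58547236]
```

View pics/s5.png

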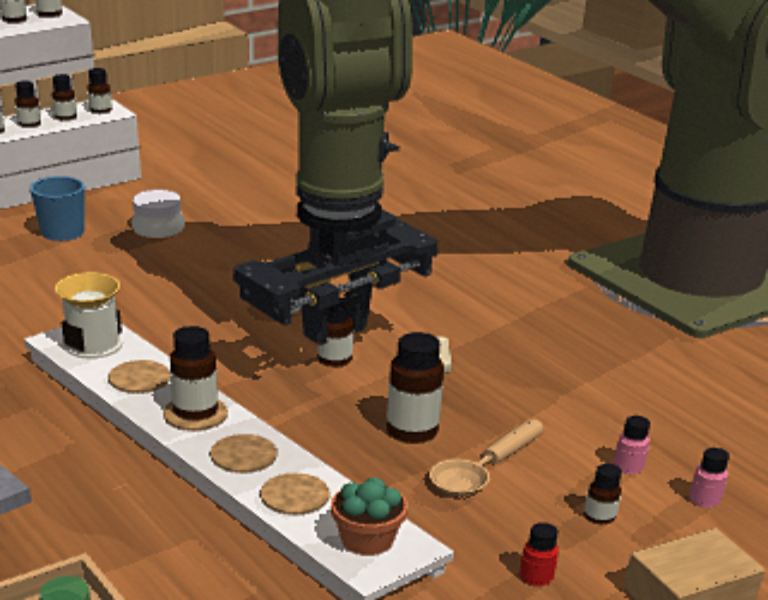

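The joint-6 limit stopped the descent at TCP z=36, but the pads hold the upper 18 mm of the body at the right opening (32 mm for a 33 mm body). I'll use this grip, lifting gently and checking.

```bash
python3 -m inch '[[0,[0,0,-0.3],0],[0,[0,0,-1],0],[0,[0,0,-2],0],[0,[0,0,-2.2],0],[0,[0,0,-1.5],0],[0,[0.4,0.6,-0.5],0],[0,[1.1,1.8,0],0],[0,[1.9,3,0],0],[0,[1.9,3,0],0],[0,[1.9,3,0],0],[0,[1.9,3,0],0],[0,[1.2,2,0],0]]' 15
python3 -m inch '[[0,[0.8,1.4,0],0],[0,[0.4,0.6,0],0],[0,[0,0,0],0],[0,[0,0,0],0],[0,[0,0,0],0]]'
python3 -c "
from h import *
move_to(609.5,82.8,71.2,1.664); s=readout.read_state(); C=cam('wrist',s)
im=viewer.snapshot('wrist'); cv2.imwrite('pics/w6.png',im[:,:,::-1])
b=s['ee_pos']; print('pred cap top',proj(C,b+[0,0,78-36]),'pred coaster',proj(C,[609.5,82.8,35]),proj(C,[604.1,156,35]),s['wrist_force'])"
```

```text
clock: 11.9
ee_pos: [589.0, 69.6, 110.3]
eef_rot: [2.117, 2.321, -0.003]
wrist_force: [0.8, -0.4, -0.8]
opening: 0.363
clock: 12.4
ee_pos: [605.3, 80.1, 110.1]
eef_rot: [2.118, 2.319, -0.008]
wrist_force: [-0.7, 0.0, -1.8]
opening: 0.37
t 12.4 pos [605.3  80.1 110.1] head 1.6612 shift cm [0.25 0.45 3.89] turn -0.003
pred cap top [323.13019283 372.22784334] pred coaster [331.30756735 249.70371395] [334.30261331 126.459089  ] [-7.32333008e-01  1.31399755e-03 -1.79016403e+00]
```

View pics/w6.png

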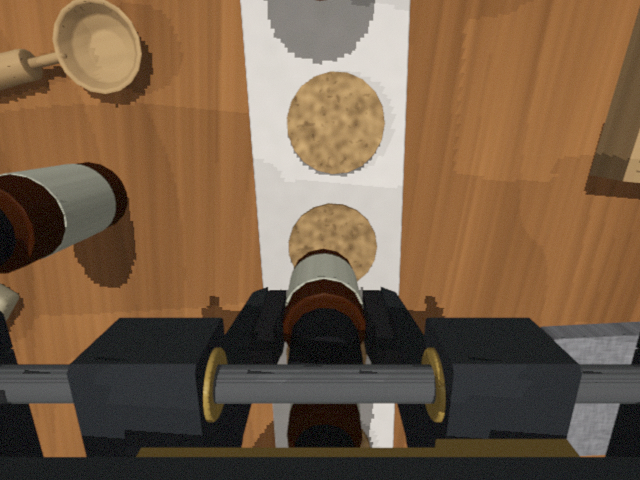

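```bash
python3 -m inch '[[0,[0.2,0.4,0.8],0],[0,[0,0,1.5],0],[0,[0,0,0.8],0],[0,[0,0,0.3],0],[0,[0,0,0.1],0],[0,[0,0,0],0],[0,[0,0,0],0]]'
python3 -c "
from h import *
p=[605.3,80.1,110.1]; s=readout.read_state(); s2=dict(s); s2['ee_pos']=np.array(p); C=cam('wrist',s2)
for o in (0,1.5,3): print(o,proj(C,[p[0]-.09*(16.5+o),p[1]+16.5+o,p[2]-36]))
move_to(609.5,82.8,71.2,1.664)"
```

```text
clock: 13.15
ee_pos: [610.2, 83.6, 75.6]
eef_rot: [2.118, 2.319, -0.005]
wrist_force: [-0.3, 0.1, -0.6]
opening: 0.368
0 [323.90366809 247.93167396]
1.5 [323.9079991  245.12858088]
3 [323.91235041 242.31234515]
t 13.15 pos [610.2  83.6  75.6] head 1.6617 shift cm [-0.08 -0.08  0.44] turn -0.002
```

```bash
python3 -m inch '[[0,[-0.07,-0.07,0.15],0],[0,[0,0,0.1],0],[0,[0,0,0.05],0],[0,[0,0,0.05],0],[0,[0,0,0.05],0],[0,[0,0,0.03],0],[0,[0,0,0],0],[0,[0,0,0],0]]'
```

```text
clock: 13.95
ee_pos: [609.3, 82.8, 71.1]
eef_rot: [2.118, 2.32, -0.005]
wrist_force: [-0.2, -0.5, 0.2]
opening: 0.366
```

```bash
python3 -m inch '[[0,[0,0,0.04],0],[0,[0,0,0],0],[0,[0,0,0],0]]'
```

```text
clock: 14.25
ee_pos: [609.4, 82.8, 71.1]
eef_rot: [2.118, 2.319, -0.005]
wrist_force: [-2.0, -0.1, 6.3]
opening: 0.367
```

```bash
python3 -m inch '[[4,[0,0,0],0],[4.6,[0,0,0],0],[5.4,[0,0,0],0],[6.5,[0,0,0],0],[7.5,[0,0,-0.5],0],[8.5,[0,0,-2],0],[8.5,[0,0,-3.5],0],[8.5,[0,0,-3.4],0],[8.5,[0.1,-1,0],0],[8.5,[0.5,-3,0],0],[8.5,[0.6,-4,0],0],[8.5,[0.6,-4,0],0]]'
python3 -m inch '[[8.5,[0.4,-3,0],0],[8.5,[0.2,-1.5,0],0],[8.5,[0,0,0],0],[8.5,[0,0,0],0]]'
python3 -c "
from h import *
s=readout.read_state();move_to(442,92,57,1.664); C=cam('wrist',s)
im=viewer.snapshot('wrist'); cv2.imwrite('pics/w7.png',im[:,:,::-1]); print(s['qpos'].round(2),proj(C,[442,92,116]))"
```

```text
clock: 15.45
ee_pos: [487.3, 90.2, 165.2]
eef_rot: [2.119, 2.319, -0.004]
wrist_force: [0.0, 1.1, -0.5]
opening: 0.963
clock: 15.85
ee_pos: [444.2, 92.2, 165.3]
eef_rot: [2.117, 2.319, -0.003]
wrist_force: [0.5, 0.3, 0.5]
opening: 0.965
t 15.85 pos [444.2  92.2 165.3] head 1.6617 shift cm [ 0.03 -0.21 10.83] turn -0.002
[ 0.09  0.66 -0.63  2.13  0.73  0.58 -0.99] [319.93968832 268.56666882]
```

View pics/w7.png

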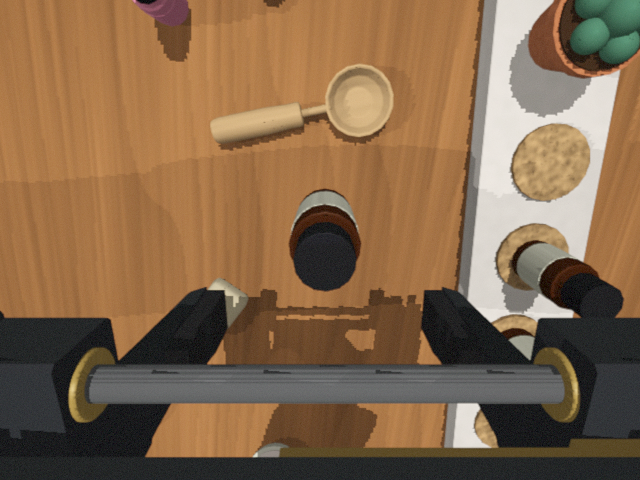

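Cap centre at (325,258), against a predicted (320,268), so the bottle is about 5 mm further +y and 2 mm further +x. Correcting, then gripping.

```bash
python3 -m inch '[[8.8,[0.55,0.03,1.5],0],[8.8,[0,0,3],0],[8.8,[0,0,3],0],[8.8,[0,0,1.8],0],[8.8,[0,0,0.7],0],[8.8,[0,0,0.4],0],[8.8,[0,0,0],0],[8.8,[0,0,0],0],[0,[0,0,0],0],[0,[0,0,0],0],[0,[0,0,0],0],[0,[0,0,0],0]]' 22
python3 -m inch '[[0,[0,0,0],0],[0,[0,0,0],0],[0,[0,0,0],0],[0,[0,0,0],0]]'
python3 -c "
from h import *
move_to(625.5,-77.8,155,1.664); print(readout.read_state()['qpos'].round(2))"
```

```text
clock: 17.1
ee_pos: [442.7, 97.1, 61.1]
eef_rot: [2.118, 2.319, -0.005]
wrist_force: [0.6, -0.6, -0.7]
opening: 0.659
clock: 17.5
ee_pos: [442.8, 97.2, 60.9]
eef_rot: [2.118, 2.319, -0.005]
wrist_force: [0.4, -0.2, 1.2]
opening: 0.513
t 17.5 pos [442.8  97.2  60.9] head 1.6617 shift cm [-19.11  16.58  -9.38] turn -0.002
[-0.12  0.83 -0.33  2.2   1.06  0.28 -1.29]
```

```bash
python3 -m inch '[[0,[0,0,-0.3],0],[0,[0,0,-1],0],[0,[0,0,-2.3],0],[0,[0,0,-2.7],0],[0,[0,0,-2],0],[0,[-0.8,0,-1],0],[0,[-2,0,-0.1],0],[0,[-3,0,0],0],[0,[-3,0,0],0],[0,[-3,0.8,0],0],[0,[-2.3,1.8,0],0],[0,[-1.6,2.8,0],0]]'
python3 -m inch '[[0,[-1.2,3,0],0],[0,[-1,3,0],0],[0,[-0.6,2.6,0],0],[0,[-0.4,1.4,0],0],[0,[-0.1,0.7,0],0],[0,[0,0,0],0],[0,[0,0,0],0],[0,[0,0,0],0]]'
python3 -c "
from h import *
s=readout.read_state();move_to(625.5,-77.8,96.1,1.664); C=cam('wrist',s)
im=viewer.snapshot('wrist'); cv2.imwrite('pics/w8.png',im[:,:,::-1]);p=s['ee_pos']
print('coaster',proj(C,[625.5,-77.8,35]));
for o in (-3,0,3): print(o,proj(C,[p[0]-.09*(23+o),p[1]+23+o,p[2]-61]))"
```

```text
clock: 18.7
ee_pos: [508.7, -57.1, 154.7]
eef_rot: [-2.119, -2.317, 0.013]
wrist_force: [0.2, 0.4, -1.9]
opening: 0.516
clock: 19.5
ee_pos: [619.2, -77.0, 155.0]
eef_rot: [-2.117, -2.321, 0.007]
wrist_force: [-0.6, 0.3, -2.6]
opening: 0.518
t 19.5 pos [619.2 -77.  155. ] head 1.6627 shift cm [-0.12  0.65  5.89] turn -0.001
coaster [332.86453773 235.15257072]
-3 [324.25735435 228.30795844]
0 [324.27174162 223.21004088]
3 [324.28624997 218.06922239]
```

View pics/w8.png

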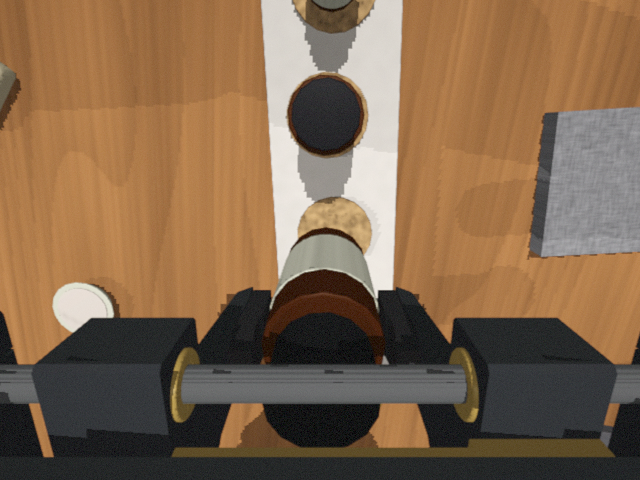

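The bottle front at row 229 puts the bottle about 3 mm behind the TCP along the row, and the coaster centre is at column 334. Compensating +3 mm along tool x.

```bash
python3 -m inch '[[0,[0.15,0.65,0.8],0],[0,[0,0,1.6],0],[0,[0,0,1.6],0],[0,[0,0,0.9],0],[0,[0,0,0.4],0],[0,[0,0,0.1],0],[0,[0,0,0],0],[0,[0,0,0],0]]'
python3 -c "
from h import *
move_to(626,-74.8,96.1,1.664)"
```

```text
clock: 20.35
ee_pos: [627.1, -75.2, 101.6]
eef_rot: [2.117, 2.319, -0.004]
wrist_force: [-0.9, -0.4, -2.1]
opening: 0.517
t 20.35 pos [627.1 -75.2 101.6] head 1.6616 shift cm [ 0.05 -0.1   0.55] turn -0.002
```

```bash
python3 -m inch '[[0,[0.05,-0.08,0.2],0],[0,[0,0,0.15],0],[0,[0,0,0.08],0],[0,[0,0,0.05],0],[0,[0,0,0.04],0],[0,[0,0,0.03],0],[0,[0,0,0],0],[0,[0,0,0],0]]'
```

```text
clock: 21.15
ee_pos: [625.8, -74.8, 96.0]
eef_rot: [2.117, 2.319, -0.005]
wrist_force: [-1.8, 0.3, 3.2]
opening: 0.514
```

```bash
python3 -m inch '[[5,[0,0,0],0],[5.8,[0,0,0],0],[6.6,[0,0,0],0],[7.5,[0,0,0],0],[8.5,[0,0,-0.5],0],[8.8,[0,0,-2],0],[8.8,[0,0,-3],0],[8.8,[0,0,-2.9],0],[8.8,[1,-0.5,0],0],[8.8,[2.5,-1.4,0],0],[8.8,[3.7,-2,0],0],[8.8,[4,-2.2,0],0]]'
python3 -m inch '[[7,[4,-2.2,0],0],[7,[4,-2.2,0],0],[6,[4,-2.2,0],0],[6,[4,-2.2,0],0],[6,[4,-2.2,0],0],[6,[3,-1.6,0],0],[6,[1.8,-1,0],0],[6,[1,-0.5,0],0],[6,[0,0,0],0],[6,[0,0,0],0]]'
python3 -c "
from h import *
s=readout.read_state();move_to(388.2,279.8,9,1.664); C=cam('wrist',s)
im=viewer.snapshot('wrist'); cv2.imwrite('pics/w9.png',im[:,:,::-1]); print(s['qpos'].round(2),proj(C,[388.2,279.8,60]))"
```

```text
clock: 22.35
ee_pos: [553.9, 31.9, 178.9]
eef_rot: [2.12, 2.318, -0.006]
wrist_force: [1.0, 0.6, -0.6]
opening: 0.996
clock: 23.35
ee_pos: [391.6, 274.2, 178.6]
eef_rot: [2.119, 2.318, -0.007]
wrist_force: [0.0, -0.8, -0.3]
opening: 0.68
t 23.35 pos [391.6 274.2 178.6] head 1.6605 shift cm [ 0.66 -0.25 16.96] turn -0.004
[-0.31  0.67 -0.64  2.04  0.66  0.65 -1.31] [320.20403441 225.96996399]
```

View pics/w9.png

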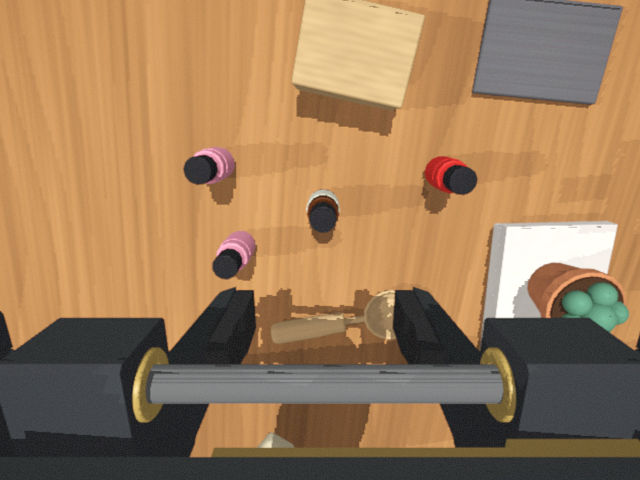

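Cap centre (322,217), about 4–6 mm further +y than estimated. The pink bottles stand clear of the finger lane. Descending part way and re-measuring the cap numerically.

```bash
python3 -m inch '[[5.2,[1,-0.15,2],0],[5.2,[0.1,0,3],0],[5.2,[0,0,2],0],[5.2,[0,0,0.8],0],[5.2,[0,0,0],0],[5.2,[0,0,0],0],[5.2,[0,0,0],0]]'
python3 -c "
from h import *
s=readout.read_state();move_to(389.5,285,9,1.664); C=cam('wrist',s)
im=viewer.snapshot('wrist')[:,:,::-1].copy(); q=proj(C,[389.5,285,60]); print(q)
u,v=q.astype(int); w=28; m=(im[v-w:v+w,u-w:u+w].max(2)<38).astype(np.uint8)
n,l,st,ce=cv2.connectedComponentsWithStats(m)
for k in range(1,n):
  if st[k,4]>60:
    e=ce[k]+[u-w,v-w]; print(st[k],e,ray(C,e,60),ray(C,e,50))
cv2.imwrite('pics/w10.png',im)"
```

```text
clock: 24.1
ee_pos: [389.2, 286.3, 101.8]
eef_rot: [2.119, 2.319, -0.003]
wrist_force: [0.1, 0.6, -0.7]
opening: 0.586
t 24.1 pos [389.2 286.3 101.8] head 1.6609 shift cm [-0.11  0.02  9.28] turn -0.003
[324.13662363 276.0336929 ]
```

View pics/w10.png

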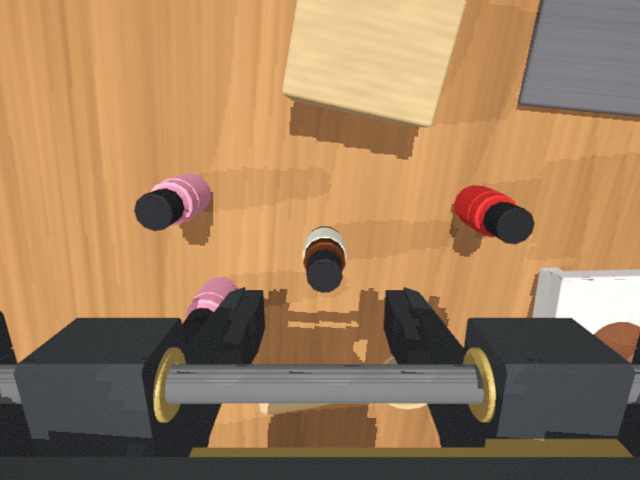

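Cap centre is about (324,274), against a predicted (324,276), so it's on target. The pink one is well off the finger lane. Descend and grip.

```bash
python3 -m inch '[[5.2,[0,0,2],0],[5.2,[0,0,3],0],[5.2,[0,0,2.3],0],[5.2,[0,0,1.2],0],[5.2,[0,0,0.5],0],[5.2,[0,0,0.2],0],[5.2,[0,0,0],0],[5.2,[0,0,0],0]]' 10
python3 -m inch '[[0,[0,0,0],0],[0,[0,0,0],0],[0,[0,0,0],0],[0,[0,0,0],0],[0,[0,0,0],0],[0,[0,0,0],0],[0,[0,0,0],0]]' 10
python3 -c "
from h import *
move_to(604.5,156.5,100,1.664); print(readout.read_state()['qpos'].round(2))"
```

```text
clock: 24.95
ee_pos: [388.8, 286.1, 9.6]
eef_rot: [2.118, 2.319, -0.003]
wrist_force: [0.9, 0.9, -0.4]
opening: 0.589
clock: 25.65
ee_pos: [388.5, 285.9, 9.0]
eef_rot: [2.118, 2.319, -0.005]
wrist_force: [-0.1, 0.3, 3.4]
opening: 0.289
t 25.65 pos [388.5 285.9   9. ] head 1.6616 shift cm [-14.87  20.32  -9.09] turn -0.002
[-0.6   0.94 -0.21  2.12  1.07  0.19 -1.7 ]
```

```bash
python3 -m inch '[[0,[0,0,-0.3],0],[0,[0,0,-1],0],[0,[0,0,-2.5],0],[0,[0,0,-3.2],0],[0,[0,0,-3],0],[0,[-0.8,0,-1.5],0],[0,[-2,0,-0.6],0],[0,[-3,0,0],0],[0,[-3,0.8,0],0],[0,[-2.2,2,0],0],[0,[-1.4,3,0],0],[0,[-1,3,0],0]]'
python3 -m inch '[[0,[-0.7,3,0],0],[0,[-0.5,3,0],0],[0,[-0.2,2.7,0],0],[0,[0,1.5,0],0],[0,[0,0.8,0],0],[0,[0,0.3,0],0],[0,[0,0,0],0],[0,[0,0,0],0]]'
python3 -c "
from h import *
s=readout.read_state();move_to(604.5,156.5,44.1,1.664); C=cam('wrist',s)
im=viewer.snapshot('wrist'); cv2.imwrite('pics/w11.png',im[:,:,::-1]);p=s['ee_pos']
print('coaster',proj(C,[604.5,156.5,35]));
for o in (-3,0,3): print(o,proj(C,[p[0]-.09*(13+o),p[1]+13+o,p[2]-9]))"
```

```text
clock: 26.85
ee_pos: [488.8, 158.7, 130.1]
eef_rot: [2.119, 2.319, -0.009]
wrist_force: [0.2, 1.4, -0.0]
opening: 0.29
clock: 27.65
ee_pos: [601.1, 157.2, 129.9]
eef_rot: [2.117, 2.321, -0.007]
wrist_force: [-0.3, 1.0, -0.3]
opening: 0.293
t 27.65 pos [601.1 157.2 129.9] head 1.6629 shift cm [-0.07  0.36  8.57] turn -0.001
coaster [329.22518546 245.07597381]
-3 [323.83333686 280.80372038]
0 [323.85117193 274.55415603]
3 [323.86919964 268.23708932]
```

View pics/w11.png

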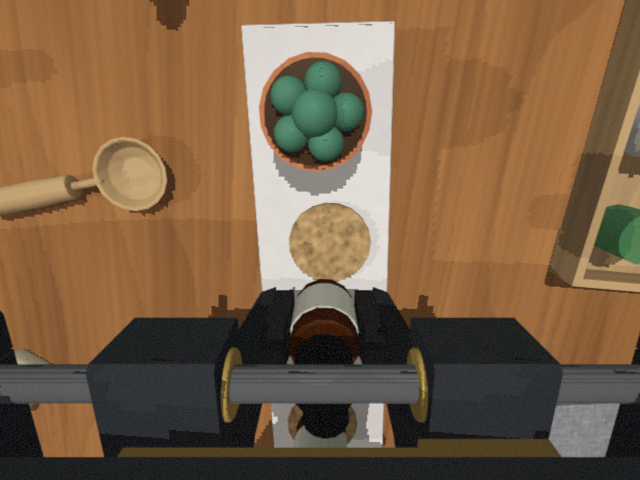

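The coaster is at (330,243), and the bottle front at row 281 means the bottle sits about 3 mm behind the TCP. Compensating and lowering.

```bash
python3 -m inch '[[0,[0.25,0.36,1],0],[0,[0,0,2.2],0],[0,[0,0,2.5],0],[0,[0,0,1.4],0],[0,[0,0,0.6],0],[0,[0,0,0.2],0],[0,[0,0,0],0],[0,[0,0,0],0]]'
python3 -c "
from h import *
move_to(604.8,160.3,44.2,1.664)"
```

```text
clock: 28.5
ee_pos: [606.0, 160.0, 51.8]
eef_rot: [2.117, 2.319, -0.003]
wrist_force: [-0.1, 0.3, -0.6]
opening: 0.291
t 28.5 pos [606.  160.   51.8] head 1.6617 shift cm [ 0.04 -0.12  0.76] turn -0.002
```

```bash
python3 -m inch '[[0,[0.03,-0.1,0.3],0],[0,[0,0,0.2],0],[0,[0,0,0.1],0],[0,[0,0,0.05],0],[0,[0,0,0.04],0],[0,[0,0,0.04],0],[0,[0,0,0.03],0],[0,[0,0,0],0],[0,[0,0,0],0]]'
```

```text
clock: 29.4
ee_pos: [604.4, 159.8, 44.1]
eef_rot: [2.118, 2.319, -0.005]
wrist_force: [-1.5, -1.2, 6.3]
opening: 0.291
```

```bash
python3 -m inch '[[3.2,[0,0,0],0],[3.8,[0,0,0],0],[4.6,[0,0,0],0],[5.5,[0,0,0],0],[6,[0,0,-0.5],0],[6,[0,0,-2],0],[6,[0,0,-3.5],0],[6,[0,0,-4],0],[6,[0,0,-3],0],[6,[0,-1,-1],0],[6,[0,-3,0],0],[6,[0,-4,0],0]]'
python3 -m inch '[[6,[0,-4,0],0],[6,[0,-4,0],0],[6,[0,-3,0],0],[6,[0,-1,0],0],[6,[0,0,0],0],[6,[0,0,0],0]]'
python3 - <<'E'
from h import *
T=viewer.snapshot("top")[:,:,::-1]; S=viewer.snapshot("scene")[:,:,::-1]
a=cv2.resize(T[140:240,160:450],None,fx=2.7,fy=2.7,interpolation=cv2.INTER_CUBIC); b=cv2.resize(S[170:370,190:450],None,fx=1.6,fy=1.6)
w=np.zeros((a.shape[0]+b.shape[0],783,3),np.uint8); w[:a.shape[0],:a.shape[1]]=a; w[a.shape[0]:,:b.shape[1]]=b
C=cam("top")
for n,(X,Y,H) in dict(b10=(604.8,157.5,60),b30=(609.4,82.8,78),b50=(612.7,4.2,96),b100=(625.8,-77.8,116)).items():
    e=(proj(C,[X,Y,35+H])-[160,140])*2.7; print(n,"expected cap top in crop",e.round(0)); cv2.drawMarker(w,tuple(int(i) for i in e),(0,255,0),0,8,1)
cv2.imwrite("pics/fin.png",w)
E
```

```text
clock: 30.6
ee_pos: [524.4, 152.7, 183.2]
eef_rot: [2.12, 2.318, -0.004]
wrist_force: [-0.1, 0.5, -0.3]
opening: 0.678
clock: 31.2
ee_pos: [406.9, 142.5, 183.7]
eef_rot: [2.118, 2.318, -0.003]
wrist_force: [0.0, 0.2, -0.1]
opening: 0.679
b10 expected cap top in crop [204. 117.]
b30 expected cap top in crop [318. 103.]
b50 expected cap top in crop [443.  92.]
b100 expected cap top in crop [578.  63.]
```

View pics/fin.png

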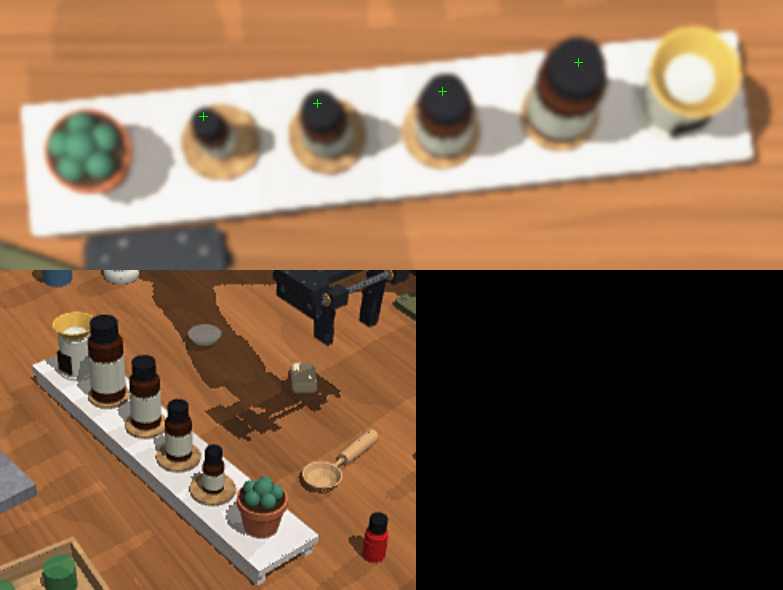

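```bash
python3 -c "
from station import close_job; print(close_job())"
```

```text
the job is handed in; nothing more can be done
None
```

All four bottles are on the step, one per coaster, in the order 100, 50, 30, 10 going away from the oil burner. I handed the job in at about 31 s of robot time.

**Final check:** The last overhead and scene pictures show all four upright, in the right order, and with the gripper clear. Three cap tops lie within about 1 mm of where a centred bottle should be. The bottle_10 differs by 2–3 mm from the coaster centre seen in the wrist view, but only about 1–2 mm from the overhead one.

**What went wrong or disagreed:**
- **bottle_30 grip:** Joint 6 reached its limit while lowering, so I gripped the bottle about 15 mm higher than planned. It held and stayed upright.
- **bottle_100 and bottle_10:** The first overhead readings were about 3–6 mm off along the row. I corrected for this with wrist-camera views.
- **Set-downs:** Every bottle touched down in small steps of under 1 mm, with wrist-force readings of no more than about 6 N.

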